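# Unlock the specimen case with its T-key

## Robot

A 6-joint arm with a two-finger parallel gripper is mounted at the origin on the work surface. World frame = base frame: x ahead of the robot, y to its left, z up, the work surface at z = 0. Lengths are in mm, angles in rad, forces in N, time in s.
With the tool pointing down it reaches from about 375 to 975 mm from the base axis. Payload 3.8 kg.
Tool frame: the origin (TCP) lies on the centre line of the jaws, within the pads' length; the fingertips stand 19 mm ahead of it and the grasp point (between the pads) is the TCP; z points along the fingers, x is the direction in which the jaws open and shut, and the axes are right-handed (so a half turn about z gives the same grasp; the last joint's range is limited). The gripper opens to 88 mm and grips with 3 to 60 N. Pads are 18 mm wide; open, the fingers measure 123 mm over their backs; the gripper's body (75 mm by 187 mm) begins 45 mm behind the grasp point.
Start: joints at [-1.159, 0.264, 1.604, -0, 1.274, -0.037], TCP at [292.866, -608.151, 257.706] pointing down, gripper open.
Joint ranges: [-2.63, 2.63], [-0.94, 2.18], [0.31, 2.57], [-1.31, 4.45], [0, 2.66], [-2.55, 2.55]. Speed limits (rad/s): [2.57, 2.57, 3.14, 3.14, 3.14, 3.14].

## Interface

Orientations are given as [roll, pitch, yaw] about the fixed x, y, z axes, in that order (R = Rz(yaw) Ry(pitch) Rx(roll)).
In Python, from bench import ctrl, cams gives the robot as it stands.
- The arm moves only by the tool send_rows, never from a script. Its argument "deltas" is text: rows parted by semicolons, each of 7 numbers parted by spaces: the turn, a rotation vector about the tool's x, y, z in degrees, then the shift along the tool's x, y, z in m, then the finger opening in m, from 0 to 0.0881. In form: rx ry rz x y z grip; .... A call has 1 to 12 rows; each row shifts and turns the pose as measured when the row begins, along the tool's axes as they then stand; what a row does not reach is not made up. A row lasts 1/10 s, in which the tool goes at most 50 mm and 8.59 degrees, less where a joint would pass 70% of its speed; a pose out of reach is approached as far as the arm can. A call is refused whole if a number of a shift passes 0.05 or a number of a turn 8.59, either way. A call with a gripper value outside its range is refused whole. The fingers move at their own pace and stop on an object; "grip_force" is the grip in N (left out, the last holds). Time passes only in rows, so rows that do not move let the fingers close. It gives the time, the measured TCP pose, the force and the opening at its end, in the units of the state.
- ctrl.sense(): the state, without advancing time (a new reading comes with each control period).
- cams.read_camera(name): name is "scene" or "top" or "wrist"; returns the picture (480x640x3 uint8, blue, green, red); there is no depth.
- cams.camera_info(name): a dict with "vertical_fov" (degrees; the focal length in pixels is half the picture's height over the tangent of half this angle, whatever the lens; pixels are square), "cx", "cy" (the principal point, pixels), "extrinsics" (4x4, takes a point from world to camera coordinates); the wrist camera has in their place "hand_eye" (4x4, takes a point from camera to tool coordinates, whose origin is the TCP and whose axes are the tool frame's). Camera axes: x right, y up, looking along -z (the intrinsics and any distortion apply to the point x, -y, -z); pixel columns grow to the right and rows downward; lengths in mm; the calibration is good to about 2 mm. A picture is of the moment at which its call begins: read the wrist's pose just before it. camera_info takes no time and is no camera call.
- ctrl.hand_in(): hands the job in, once; it reports no verdict.
The state is a dict: "time": time; "q": joint angles; "qvel": joint speeds; "joint_efforts": joint torques, N m; "position": TCP position; "eef_rot": TCP orientation; "wrist_force": force on the tool from outside, world axes, zero at the start; "ft_torque": the same for the moment, N m; "grip_width": opening from 0.0 (shut) to 1.0 (fully open).
Only numpy, scipy, OpenCV 4.12 (cv2) and the standard library are available. Lean on these libraries where they do the work, as an engineer would, in place of code of your own. Each camera call takes 0.05 s, during which the arm holds its last target.

## Task

Take the T-key out of its wooden block and unlock the specimen case: set the key in the lock's round mouth, turn it while pressing lightly until its blade drops fully into the slot, then turn it clockwise (seen from above) as far as it goes, so that the latch arm swings off the lid. Leave the key standing in the lock, let go of it, and leave the jars and the brush where they are.

Things in the scene. Friction and masses are not known exactly. Their poses are not given: they have to be found in the camera images.
- key_grip (a point): Centre of the handle of the steel T-key (80 mm, about 0.13 kg), which starts upright in the wooden block. z is up along the key, x along the handle bar: 44 (x) by 12 (y) by 30 mm high, its underside 30 mm above the block; grasp it across the 12 mm. Below it a 12 mm round shank and the blade. The key is the same after a half turn about z.
- key_tip (a point): Centre of the flat lower end of the key's blade, 65 mm below the handle's centre. The blade is 18 mm wide (x, same way as the handle bar), 6 mm thick (y) and 24 mm high.
- lock_mouth (a point): Centre of the lock's round mouth (hole 21 mm wide, 8 mm deep, it centres the blade), at the top of a 64 mm square steel plate, 98 mm above the bench, at the near side of the fixed grey specimen case (160 x 220 mm, 80 mm high, clear lid). z up, x from lock to case, y along the case's near edge. Key fully in: handle centre 47 mm above this point; blade resting across the slot: 57 mm.
- slot_face (a point): Centre of the brass plug's face at the bottom of the mouth (axes fixed, as the mouth's). In it a slot 20 x 8 mm, 10 mm deep. The slot's angle is not reported: it starts 0 to 0.55 rad clockwise (from above) of this x axis and is parallel to the latch arm. The blade drops in within about 0.1 rad of it, either way round. Plug: friction 0.15 N m, no spring; pressing above 15 N may drag it.
- latch_arm (a point): Root of the flat steel latch arm under the plate, on the plug's axis (axes fixed, as the mouth's). The arm, 14 mm wide, 73 mm long, turns with the plug; at the start it lies over the lid's near edge. The key turns it clockwise to a stop 1.57 rad from the x axis, where arm and slot lie along the y axis (arm towards -y). The blade has 0.1 rad of play in the slot.
- key_block: Fixed light wooden block, 60 (x) by 50 (y) by 40 mm high, origin under its centre. Its central slot holds the key's blade with 1 mm play all round, 20 mm deep; the key comes out straight up. It stands left or right of the case.
- jar_a_center (a point): Bystander: amber jar with a white lid, 52 mm wide, 75 mm high, point at its centre. Leave it standing.
- jar_b_center (a point): Bystander: smaller amber jar with a white lid, 44 mm wide, 65 mm high, point at its centre. Leave it standing.
- brush_grip (a point): Bystander: dusting brush 150 mm long lying on the bench, point on its handle. Leave it.
Mind the look-alikes: they are no part of the job. Leave any purple or yellow look-alike of the part that bears key_grip alone.

How it is judged (in metres and radians):
On the way, in this order (a step that is already met when the one before it is completed fails the run):
1. the key is lifted clear out of its block (height (world z) of key_grip above 0.115 m), for 0.1 s.
2. the key's blade has dropped fully into the slot of the lock (z of key_grip in the frame of lock_mouth between 0.04 and 0.05 m and horizontal distance between key_grip and lock_mouth below 0.008 m and angle between key_grip's own z axis and vertical below 0.15 rad), for 0.1 s.
3. the key, still fully in, is turned clockwise to the stop (within 0.3 rad) (all of step 2 and angle between the x axis of key_grip and the y axis of lock_mouth, either way round below 0.3 rad), for 0.2 s.
At the end, for the whole second after the job is handed in: The key stands in the lock, fully dropped in (handle centre 40 to 50 mm above the mouth and within 8 mm of its axis, tilted less than 0.15 rad), its handle within 0.3 rad of the lock's y axis (the stop), at rest and let go (all of step 3 and linear speed of key below 0.02 m/s); the robot touches nothing.
It fails at once if a jar or the brush is pushed more than 30 mm, or a jar knocked over (distance of any of jar_a_center, jar_b_center, brush_grip from where it was at the start of the episode above 0.03 m or angle between any of jar_a_center, jar_b_center's own z axis and vertical above 0.5 rad).
It also fails if it takes over 51 s, if anything falls off the work surface, if the arm or the gripper's body presses on something with over 40 N, if the wrist force passes 120 N, or if a joint passes its speed limit or range.

## Working session

There is one attempt and no reset: what is moved stays moved. The work goes in short steps, Python scripts to look and compute and a tool call to move; the robot and the scene stay as the last step left them, time stands still between calls to the robot, and variables do not carry over. Pictures are saved under pics/ and viewed, and the job is handed in when it is done.

Besides the shell and the picture viewer there is one more tool, called as name(argument=value, ...) on one line, values as JSON. send_rows: Moves the arm, as the interface text tells. Its arguments: {"type":"object","properties":{"deltas":{"type":"string"},"grip_force":{"type":"number"}},"required":["deltas"]}

```bash
ls; mkdir -p pics
python3 - <<'E'
from bench import ctrl,cams
import cv2
print(ctrl.sense())
for n in ["scene","top","wrist"]:
    cv2.imwrite(f"pics/{n}0.png",cams.read_camera(n)); print(n,cams.camera_info(n))
E
```

```text
pics
{'time': 0.0, 'q': array([-1.15890208e+00,  2.64775953e-01,  1.60537260e+00, -1.39331303e-05,
        1.27368881e+00, -3.69128863e-02]), 'qvel': array([ 4.00711093e-04,  7.17575030e-04, -1.54411685e-03,  7.78260140e-05,
       -5.68223554e-05,  2.28002547e-04]), 'joint_efforts': array([ 6.98175700e-04, -5.02115321e+01, -3.56873810e+01,  7.28907133e-02,
        2.95236334e-02, -1.86932593e-04]), 'position': array([ 292.59565214, -607.54576966,  256.37334565]), 'eef_rot': array([-3.14152312e+00,  2.24367426e-03, -1.12198502e+00]), 'wrist_force': array([ 0.04925294,  0.31223425, -0.08977765]), 'ft_torque': array([ 0.00046373, -0.01411438,  0.02467867]), 'grip_width': 1.0002343974232466}
scene {'vertical_fov': 52.262144445552444, 'cx': 322.1245089677968, 'cy': 238.74879181110308, 'extrinsics': array([[ 5.10489805e-01,  8.59773125e-01, -1.37961103e-02,
        -2.87188897e+02],
       [-5.65939886e-01,  3.48019302e-01,  7.47391873e-01,
         2.56418974e+02],
       [ 6.47388759e-01, -3.73728162e-01,  6.64240210e-01,
        -1.36523257e+03],
       [ 0.00000000e+00,  0.00000000e+0
[... 243 characters left out ...]
    [ 9.80372796e-01,  4.16844865e-03,  1.97108611e-01,
        -5.39065871e+02],
       [-1.97140404e-01,  9.56874726e-03,  9.80328567e-01,
        -8.91098118e+02],
       [ 0.00000000e+00,  0.00000000e+00,  0.00000000e+00,
         1.00000000e+00]])}
wrist {'vertical_fov': 63.36956797108283, 'cx': 321.3074082415714, 'cy': 242.24191742527046, 'hand_eye': array([[ 9.99999318e-01, -1.11877351e-03,  3.36266061e-04,
         8.29703820e-01],
       [-9.61243038e-04, -9.51583693e-01, -3.07388276e-01,
        -7.97360429e+01],
       [ 6.63883160e-04,  3.07387743e-01, -9.51584119e-01,
        -1.27938847e+02],
       [ 0.00000000e+00,  0.00000000e+00,  0.00000000e+00,
         1.00000000e+00]])}
```

View pics/scene0.png

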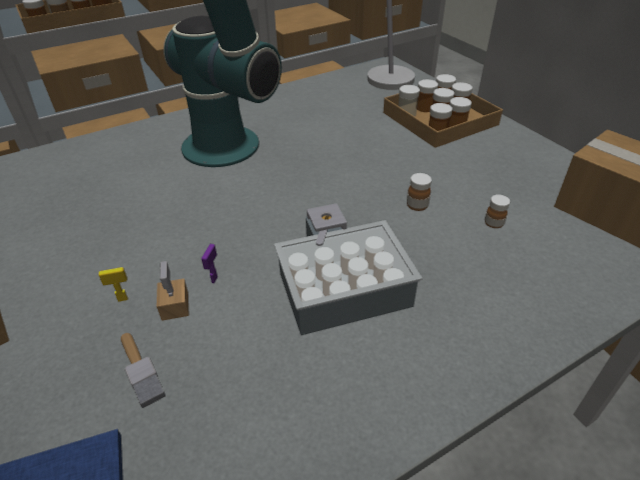

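View pics/top0.png

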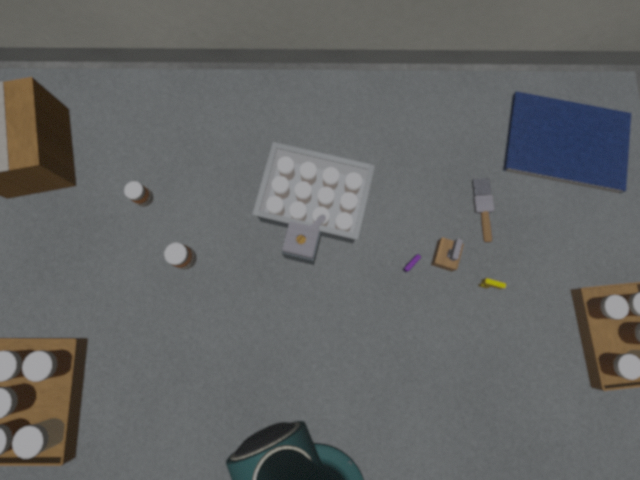

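View pics/wrist0.png

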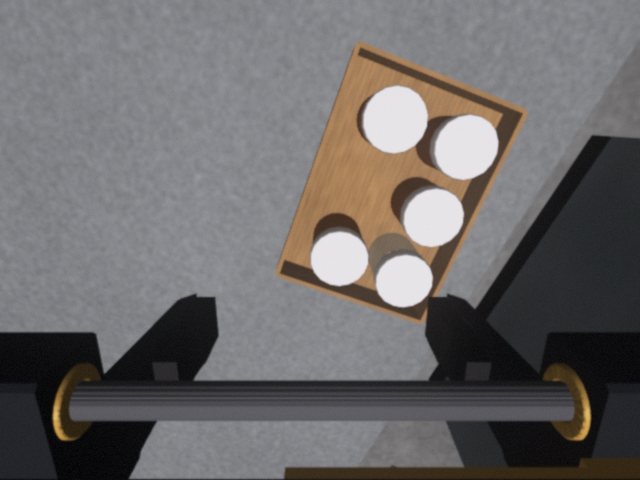

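The scene view shows three key-like things: the grey key in the wooden block (scene (167,280), top (455,248)), a yellow one at (115,283) / (495,283), and a purple one at (210,262) / (412,262). I choose the grey one standing in the block. The lock plate is at top (301,240). I'll check the choice in close crops.

```bash
cat > h.py <<'E'
import numpy as np, cv2
from scipy.spatial.transform import Rotation as R
def info(cams,n,pose=None):
    i=cams.camera_info(n); f=240/np.tan(np.radians(i['vertical_fov']/2))
    if n=='wrist':
        p,e=pose; T=np.eye(4);T[:3,:3]=R.from_euler('xyz',e).as_matrix();T[:3,3]=p
        C=T@np.array(i['hand_eye'])
    else: C=np.linalg.inv(i['extrinsics'])
    return f,i['cx'],i['cy'],C
def ray(I,u,v):
    f,cx,cy,C=I; d=np.array([(u-cx)/f,-(v-cy)/f,-1]); return C[:3,3],C[:3,:3]@d
def onz(I,u,v,z):
    o,d=ray(I,u,v); return o+d*(z-o[2])/d[2]
def proj(I,p):
    f,cx,cy,C=I; q=np.linalg.inv(C)@np.append(p,1); return np.array([cx-f*q[0]/q[2],cy+f*q[1]/q[2]])
def tri(rs):
    A=np.zeros((3,3));b=np.zeros(3)
    for o,d in rs:
        d=d/np.linalg.norm(d);P=np.eye(3)-np.outer(d,d);A+=P;b+=P@o
    x=np.linalg.solve(A,b)
    return x,[np.linalg.norm(np.cross(x-o,d/np.linalg.norm(d))) for o,d in rs]
E
python3 - <<'E'
import cv2,numpy as np
a=cv2.imread('pics/top0.png');s=cv2.imread('pics/scene0.png')
def c(im,x,y,w,h,k): return cv2.resize(im[y:y+h,x:x+w],(w*k,h*k),interpolation=cv2.INTER_CUBIC)
m=np.zeros((600,800,3),np.uint8)
m[:300,:400]=c(a,425,230,50,37,8)[:300,:400][:296] if 0 else cv2.resize(a[229:274,420:480],(400,300),interpolation=2)
m[:300,400:]=cv2.resize(a[209:272,260:344],(400,300),interpolation=2)
m[300:,:400]=cv2.resize(s[255:330,130:230],(400,300),interpolation=2)
m[300:,400:]=cv2.resize(s[195:255,285:365],(400,300),interpolation=2)
cv2.imwrite('pics/crop0.png',m)
E
```

```text
(no output)
```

View pics/crop0.png

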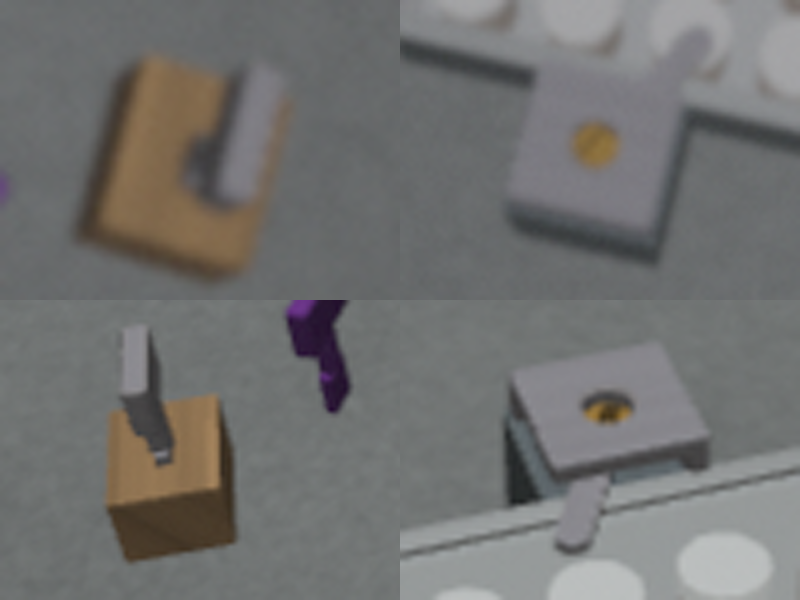

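Run:
```python
from bench import cams
from h import *
T=info(cams,'top');S=info(cams,'scene')
# block top face corners in top crop
tc=lambda x,y:(420+x*.15-.4,229+y*.15-.4); tm=lambda x,y:(260+(x-400)*.21-.4,209+y*.21-.4)
sc=lambda x,y:(130+x*.25-.4,255+(y-300)*.25-.4); sm=lambda x,y:(285+(x-400)*.2-.4,195+(y-300)*.2-.4)
hc=[tc(248,62),tc(288,70),tc(250,205),tc(218,195)]
P=np.array([onz(T,*u,100) for u in hc]); print('handle top corners',P.round(1),P.mean(0).round(1))
d=P[:2].mean(0)-P[2:].mean(0);print('len',np.linalg.norm(d),'ang',np.degrees(np.arctan2(d[1],d[0])))
B=np.array([onz(T,*tc(*u),40) for u in [(148,57),(290,95),(240,275),(97,238)]]);print('block',B.round(1),B.mean(0))
for a,b in [(0,1),(1,2),(2,3),(3,0)]:
  e=B[b]-B[a];print(np.linalg.norm(e).round(1),np.degrees(np.arctan2(e[1],e[0])).round(1))
L=np.array([onz(T,*tm(*u),98) for u in [(538,68),(690,100),(655,240),(508,205)]]);print('plate',L.round(1),L.mean(0))
for a,b in [(0,1),(1,2),(2,3),(3,0)]:
  e=L[b]-L[a];print(np.linalg.norm(e).round(1),np.degrees(np.arctan2(e[1],e[0])).round(1))
print('mouth top@92',onz(T,*tm(597,145),92))
Ls=np.array([onz(S,*sm(*u),98) for u in [(515,378),(658,342),(708,437),(558,472)]]);print('plate scene',Ls.round(1),Ls.mean(0))
for a,b in [(0,1),(1,2),(2,3),(3,0)]:
  e=Ls[b]-Ls[a];print(np.linalg.norm(e).round(1),np.degrees(np.arctan2(e[1],e[0])).round(1))
print('mouth scene',onz(S,*sm(608,406),98))
Bs=np.array([onz(S,*sc(*u),40) for u in [(107,412),(220,398),(235,492),(108,503)]]);print('block scene',Bs.round(1),Bs.mean(0))
```

```text
handle top corners [[ 527.2 -291.9  100. ]
 [ 524.8 -304.2  100. ]
 [ 482.4 -289.9  100. ]
 [ 485.5 -280.2  100. ]] [ 505.  -291.5  100. ]
len 44.010290513500976 ang -17.193644730894242
block [[ 540.7 -278.1   40. ]
 [ 528.1 -324.6   40. ]
 [ 468.2 -304.5   40. ]
 [ 480.2 -258.3   40. ]] [ 504.26064338 -291.38253374   40.        ]
48.2 -105.2
63.2 161.5
47.8 75.4
63.7 -18.2
plate [[558.   56.8  98. ]
 [544.   -9.7  98. ]
 [482.3   5.2  98. ]
 [497.3  68.6  98. ]] [520.42858947  30.23758719  98.        ]
67.9 -101.9
63.4 166.5
65.2 76.7
61.8 -11.0
mouth top@92 [525.01660644  30.86504423  92.        ]
plate scene [[487.8  11.8  98. ]
 [498.   73.6  98. ]
 [560.1  57.9  98. ]
 [547.5  -2.8  98. ]] [523.35373824  35.13352573  98.        ]
62.6 80.7
64.1 -14.1
62.0 -101.7
61.5 166.2
mouth scene [522.97006441  34.52985754  98.        ]
block scene [[ 464.5 -305.2   40. ]
 [ 483.7 -256.5   40. ]
 [ 544.1 -270.    40. ]
 [ 520.4 -321.3   40. ]] [ 503.17817327 -288.25339625   40.        ]
```

The crops confirm the grey key in the block: handle about 44 mm long at z=100, block about 63x48 mm. Both cameras put the key near (504,-291), heading about -17°, and the lock near (523,33), heading about -12°. Next I plan the approach.

```bash
cat > plan.py <<'E'
from h import *
def plan(s,target,yaw_t,n,grip,rowdeg=8.5):
    p=np.array(s['position'],float);yaw=np.degrees(s['eef_rot'][2]);out=[]
    dy=(yaw_t-yaw) ; 
    for k in range(n):
        m=n-k; w=(np.array(target)-p)/m
        a=np.clip((yaw_t-yaw)/m,-rowdeg,rowdeg); c,sn=np.cos(np.radians(yaw)),np.sin(np.radians(yaw))
        x=c*w[0]+sn*w[1]; y=sn*w[0]-c*w[1]; z=-w[2]
        out.append(f"0 0 {-a:.1f} {x/1e3:.4f} {y/1e3:.4f} {z/1e3:.4f} {grip}")
        p=p+w;yaw+=a
    return "; ".join(out)
E
python3 - <<'E'
from plan import *
from bench import ctrl
print(plan(ctrl.sense(),(400,-430,240),33,12,0.045))
E
```

```text
0 0 -8.1 -0.0095 -0.0145 0.0014 0.045; 0 0 -8.1 -0.0073 -0.0157 0.0014 0.045; 0 0 -8.1 -0.0050 -0.0165 0.0014 0.045; 0 0 -8.1 -0.0027 -0.0171 0.0014 0.045; 0 0 -8.1 -0.0002 -0.0173 0.0014 0.045; 0 0 -8.1 0.0022 -0.0172 0.0014 0.045; 0 0 -8.1 0.0046 -0.0167 0.0014 0.045; 0 0 -8.1 0.0069 -0.0159 0.0014 0.045; 0 0 -8.1 0.0091 -0.0147 0.0014 0.045; 0 0 -8.1 0.0111 -0.0133 0.0014 0.045; 0 0 -8.1 0.0128 -0.0116 0.0014 0.045; 0 0 -8.1 0.0143 -0.0097 0.0014 0.045
```

send_rows(deltas="0 0 -8.1 -0.0095 -0.0145 0.0014 0.045; 0 0 -8.1 -0.0073 -0.0157 0.0014 0.045; 0 0 -8.1 -0.0050 -0.0165 0.0014 0.045; 0 0 -8.1 -0.0027 -0.0171 0.0014 0.045; 0 0 -8.1 -0.0002 -0.0173 0.0014 0.045; 0 0 -8.1 0.0022 -0.0172 0.0014 0.045; 0 0 -8.1 0.0046 -0.0167 0.0014 0.045; 0 0 -8.1 0.0069 -0.0159 0.0014 0.045; 0 0 -8.1 0.0091 -0.0147 0.0014 0.045; 0 0 -8.1 0.0111 -0.0133 0.0014 0.045; 0 0 -8.1 0.0128 -0.0116 0.0014 0.045; 0 0 -8.1 0.0143 -0.0097 0.0014 0.045")

```text
time: 1.35
position: [395.3, -419.4, 233.9]
eef_rot: [-3.131, -0.001, 0.64]
wrist_force: [-0.1, -1.1, -0.1]
grip_width: 0.509
```

Run:
```python
from plan import *
from bench import ctrl
s=ctrl.sense();print(s['time'],s['position'],s['eef_rot'],s['q'])
print(plan(s,(495,-292,225),73,9,0.045))
```

```text
1.35 [ 395.27296987 -419.3626385   233.92963919] [-3.13100333e+00 -6.20518277e-04  6.39575088e-01] [-8.58953794e-01  1.01165158e-01  1.83952641e+00  1.47785937e-03
  1.21141834e+00 -1.49905919e+00]
0 0 -4.0 0.0173 -0.0047 0.0010 0.045; 0 0 -4.0 0.0176 -0.0035 0.0010 0.045; 0 0 -4.0 0.0178 -0.0023 0.0010 0.045; 0 0 -4.0 0.0179 -0.0010 0.0010 0.045; 0 0 -4.0 0.0180 0.0003 0.0010 0.045; 0 0 -4.0 0.0179 0.0015 0.0010 0.045; 0 0 -4.0 0.0178 0.0028 0.0010 0.045; 0 0 -4.0 0.0175 0.0040 0.0010 0.045; 0 0 -4.0 0.0172 0.0053 0.0010 0.045
```

send_rows(deltas="0 0 -4.0 0.0173 -0.0047 0.0010 0.045; 0 0 -4.0 0.0176 -0.0035 0.0010 0.045; 0 0 -4.0 0.0178 -0.0023 0.0010 0.045; 0 0 -4.0 0.0179 -0.0010 0.0010 0.045; 0 0 -4.0 0.0180 0.0003 0.0010 0.045; 0 0 -4.0 0.0179 0.0015 0.0010 0.045; 0 0 -4.0 0.0178 0.0028 0.0010 0.045; 0 0 -4.0 0.0175 0.0040 0.0010 0.045; 0 0 -4.0 0.0172 0.0053 0.0010 0.045; 0 0 0 0 0 0 0.045")

```text
time: 2.35
position: [495.4, -281.7, 221.3]
eef_rot: [-3.127, -0.01, 1.299]
wrist_force: [0.6, -0.4, 0.5]
grip_width: 0.513
```

Run:
```python
from plan import *
from bench import ctrl,cams
s=ctrl.sense();print(s['time'],s['position'],s['eef_rot'],s['q'])
np.save('p1.npy',np.r_[s['position'],s['eef_rot']])
cv2.imwrite('pics/w1.png',cams.read_camera('wrist'))
```

```text
2.35 [ 495.37196101 -281.7490412   221.28603753] [-3.12733953 -0.01029128  1.29877447] [-0.56408571  0.10233395  1.86239083  0.00618567  1.19348733 -1.86526024]
```

View pics/w1.png

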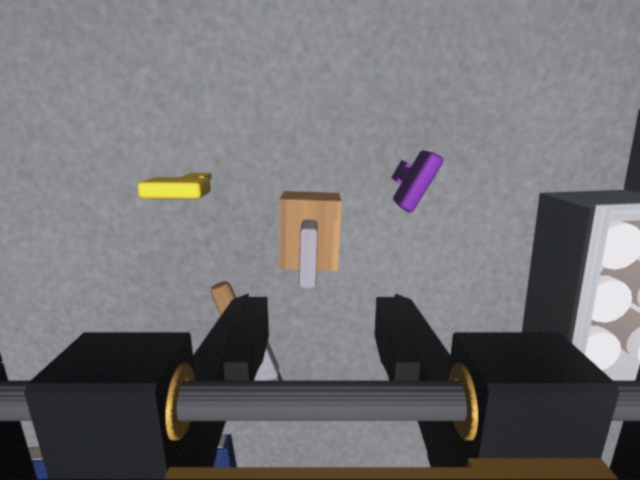

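Run:
```python
from plan import *
from bench import cams
im=cv2.imread('pics/w1.png');cv2.imwrite('pics/w1c.png',cv2.resize(im[180:300,260:360],(600,720)[::1] if 0 else (500,600),interpolation=2))
h=cv2.cvtColor(im,cv2.COLOR_BGR2HSV)
I=info(cams,'wrist',(lambda p:(p[:3],p[3:]))(np.load('p1.npy')))
sub=np.zeros(im.shape[:2],np.uint8)
m=((h[...,1]<60)&(h[...,2]>135)).astype(np.uint8)[200:295,280:345]
sub[200:295,280:345]=m
n,l,st,c=cv2.connectedComponentsWithStats(sub)
k=1+np.argmax(st[1:,4]);print(st[k],c[k])
r=cv2.minAreaRect(np.argwhere(l==k)[:,::-1].astype(np.float32));print(r)
b=cv2.boxPoints(r);P=np.array([onz(I,*q,100) for q in b]);print(P.round(1),P.mean(0))
for i in range(4):
  e=P[(i+1)%4]-P[i];print(np.linalg.norm(e),np.degrees(np.arctan2(e[1],e[0])))
```

```text
[ 280  200   65   95 2656] [314.63855422 267.67846386]
((311.9999694824219, 247.0), (93.99998474121094, 63.99999237060547), 90.0)
[[ 459.8 -299.   100. ]
 [ 471.1 -258.9  100. ]
 [ 535.8 -275.7  100. ]
 [ 523.5 -318.9  100. ]] [ 497.54356878 -288.09073826  100.        ]
41.68628417140962 74.35569447370025
66.82406877021255 -14.553098040756247
44.89593844036325 -105.8027008819655
66.7159559455271 162.69206107172553
```

View pics/w1c.png

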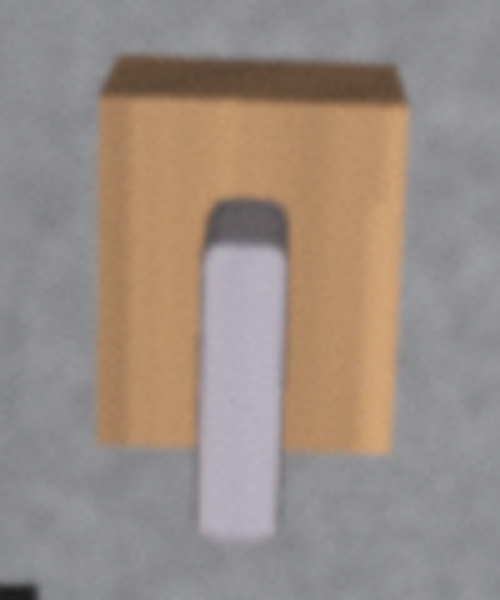

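Run:
```python
from plan import *
from bench import ctrl,cams
I=info(cams,'wrist',(lambda p:(p[:3],p[3:]))(np.load('p1.npy')))
P=np.array([onz(I,260+x/5-.4,180+y/5-.4,100) for x,y in [(205,243),(286,243),(276,537),(198,537)]])
d=P[:2].mean(0)-P[2:].mean(0);print(P.round(1),P.mean(0),np.linalg.norm(d),np.degrees(np.arctan2(d[1],d[0])))
B=np.array([onz(I,260+x/5-.4,180+y/5-.4,40) for x,y in [(98,97),(408,103),(391,453),(97,443)]])
d=B[:2].mean(0)-B[2:].mean(0);print(B.round(1),B.mean(0),np.linalg.norm(d),np.degrees(np.arctan2(d[1],d[0])))
```

```text
[[ 481.7 -291.5  100. ]
 [ 484.6 -281.1  100. ]
 [ 525.  -293.9  100. ]
 [ 522.1 -304.4  100. ]] [ 503.34349728 -292.72047643  100.        ] 42.445617899270246 162.32569549674113
[[ 468.3 -308.    40. ]
 [ 482.8 -260.1   40. ]
 [ 540.5 -278.3   40. ]
 [ 525.2 -326.    40. ]] [ 504.19013939 -293.1021631    40.        ] 60.055649015326374 162.53540360488807
```

```bash
cat >> plan.py <<'E'
def plan2(s,target,yaw_t,n,grip):
    p=np.array(s['position'],float);Rc=R.from_euler('xyz',s['eef_rot']);Rt=R.from_euler('xyz',[np.pi,0,np.radians(yaw_t)]);out=[]
    for k in range(n):
        m=n-k; w=(np.array(target)-p)/m; rv=(Rc.inv()*Rt).as_rotvec()/m; t=Rc.inv().apply(w)/1e3; d=np.degrees(rv)
        out.append(("%.1f %.1f %.1f %.4f %.4f %.4f "%(*d,*t))+str(grip)); p=p+w; Rc=Rc*R.from_rotvec(rv)
    return "; ".join(out)
E
python3 - <<'E'
from plan import *
from bench import ctrl,cams
print(plan2(ctrl.sense(),(504,-292.5,130),72.4,4,0.045))
E
```

```text
-0.2 -0.1 0.5 -0.0020 0.0032 0.0228 0.045; -0.2 -0.1 0.5 -0.0019 0.0031 0.0228 0.045; -0.2 -0.1 0.5 -0.0018 0.0031 0.0228 0.045; -0.2 -0.1 0.5 -0.0018 0.0030 0.0228 0.045
```

send_rows(deltas="-0.2 -0.1 0.5 -0.0020 0.0032 0.0228 0.045; -0.2 -0.1 0.5 -0.0019 0.0031 0.0228 0.045; -0.2 -0.1 0.5 -0.0018 0.0031 0.0228 0.045; -0.2 -0.1 0.5 -0.0018 0.0030 0.0228 0.045; 0 0 0 0 0 0 0.045")

```text
time: 2.9
position: [502.5, -297.2, 128.9]
eef_rot: [3.139, 0.001, 1.251]
wrist_force: [-0.6, -0.0, 0.3]
grip_width: 0.509
```

Run:
```python
from plan import *
from bench import ctrl,cams
s=ctrl.sense();print(s['time'],s['position'],s['eef_rot'],s['wrist_force'])
print(plan2(s,(504,-292.5,86),72.4,4,0.045))
```

```text
2.9 [ 502.54387823 -297.18702948  128.8533527 ] [3.13937280e+00 1.47277627e-03 1.25112984e+00] [-0.57656253 -0.00152274  0.25067949]
0.0 0.0 -0.2 0.0012 -0.0000 0.0107 0.045; 0.0 0.0 -0.2 0.0012 -0.0000 0.0107 0.045; 0.0 0.0 -0.2 0.0012 -0.0000 0.0107 0.045; 0.0 0.0 -0.2 0.0012 -0.0000 0.0107 0.045
```

send_rows(deltas="0 0 -0.2 0.0012 0 0.0107 0.045; 0 0 -0.2 0.0012 0 0.0107 0.045; 0 0 -0.2 0.0012 0 0.0107 0.045; 0 0 -0.2 0.0012 0 0.0107 0.045; 0 0 0 0 0 0 0.045; 0 0 0 0 0 0 0.045")

```text
time: 3.5
position: [504.6, -294.6, 85.6]
eef_rot: [3.136, 0.003, 1.263]
wrist_force: [-0.8, -0.1, 1.1]
grip_width: 0.512
```

Run:
```python
from plan import *
from bench import ctrl,cams
s=ctrl.sense();print(s['time'],s['position'],s['eef_rot'],s['wrist_force'])
print(plan2(s,(504,-292.5,86),72.4,1,0.045))
cv2.imwrite('pics/w2.png',cams.read_camera('wrist'))
```

```text
3.5 [ 504.64767746 -294.578493     85.62500191] [3.13622787e+00 2.86171682e-03 1.26334497e+00] [-0.82565767 -0.06254969  1.08052857]
0.3 0.2 -0.0 0.0018 -0.0012 -0.0004 0.045
```

View pics/w2.png

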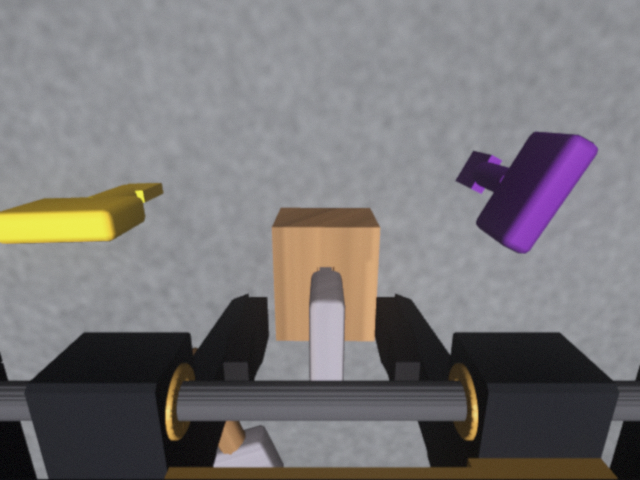

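The handle (col 326) sits about 2 mm off the jaw centre (col 321), which matches the computed offset. I'll shift and close.

send_rows(deltas="0.3 0.2 0 0.0018 -0.0012 0 0.045; 0 0 0 0 0 0 0.005; 0 0 0 0 0 0 0.005; 0 0 0 0 0 0 0.005; 0 0 0 0 0 0 0.005; 0 0 0 0 0 0 0.005; 0 0 0 0 0 0 0.005; 0 0 0 0 0 0 0.005", grip_force=40)

```text
time: 4.35
position: [505.2, -292.9, 87.7]
eef_rot: [3.139, -0.0, 1.264]
wrist_force: [0.0, -0.1, 0.7]
grip_width: 0.133
```

Run:
```python
from plan import *
from bench import ctrl,cams
s=ctrl.sense();print(s['time'],s['position'],s['eef_rot'],s['wrist_force'],s['ft_torque'],s['grip_width']*88)
print(plan2(s,(504,-292.5,86),72.4,1,0.005))
```

```text
4.35 [ 505.24693468 -292.90453994   87.67283574] [ 3.13857832e+00 -7.34298805e-05  1.26360173e+00] [ 0.04740352 -0.11147017  0.6591078 ] [-0.06190941 -0.18215558  0.00748277] 11.689983572433299
0.2 -0.0 -0.0 0.0000 -0.0013 0.0017 0.005
```

send_rows(deltas="0 0 0 0 0 -0.01 0.005; 0 0 0 0 0 -0.015 0.005; 0 0 0 0 0 -0.02 0.005; 0 0 0 0 0 -0.025 0.005; 0 0 0 0 0 -0.025 0.005; 0 0 0 0 0 -0.025 0.005; 0 0 0 0 0 0 0.005")

```text
time: 5.05
position: [503.9, -292.3, 216.7]
eef_rot: [3.14, -0.0, 1.264]
wrist_force: [0.8, -0.2, -0.6]
grip_width: 0.139
```

Run:
```python
from plan import *
from bench import ctrl,cams
s=ctrl.sense();print(s['time'],s['position'],s['eef_rot'],s['wrist_force'],s['ft_torque'],s['grip_width']*88)
cv2.imwrite('pics/s3.png',cams.read_camera('scene')[150:390,60:380])
t=cams.read_camera('top')
print(plan2(s,(515,15,205),72.4,12,0.005))
```

```text
5.05 [ 503.93301653 -292.31997415  216.71893325] [ 3.13973535e+00 -1.48078365e-04  1.26361754e+00] [ 0.75838457 -0.15348727 -0.58278674] [ 0.0105233  -0.23961698  0.0338896 ] 12.270219297597807
0.0 -0.0 -0.0 0.0247 -0.0069 0.0010 0.005; 0.0 -0.0 -0.0 0.0247 -0.0069 0.0010 0.005; 0.0 -0.0 -0.0 0.0247 -0.0069 0.0010 0.005; 0.0 -0.0 -0.0 0.0247 -0.0069 0.0010 0.005; 0.0 -0.0 -0.0 0.0247 -0.0069 0.0010 0.005; 0.0 -0.0 -0.0 0.0247 -0.0069 0.0010 0.005; 0.0 -0.0 -0.0 0.0247 -0.0069 0.0010 0.005; 0.0 -0.0 -0.0 0.0247 -0.0069 0.0010 0.005; 0.0 -0.0 -0.0 0.0247 -0.0069 0.0010 0.005; 0.0 -0.0 -0.0 0.0247 -0.0069 0.0010 0.005; 0.0 -0.0 -0.0 0.0247 -0.0069 0.0010 0.005; 0.0 -0.0 -0.0 0.0247 -0.0069 0.0010 0.005
```

View pics/s3.png

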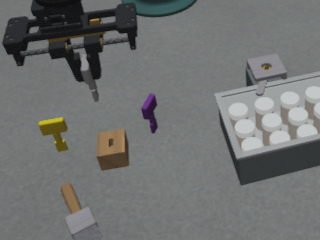

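The key came clear of its block and hangs upright in the jaws at (85,80). Now to the lock.

send_rows(deltas="0 0 0 0.0257 -0.0075 0 0.005; 0 0 0 0.0257 -0.0075 0 0.005; 0 0 0 0.0257 -0.0075 0 0.005; 0 0 0 0.0257 -0.0075 0 0.005; 0 0 0 0.0257 -0.0075 0 0.005; 0 0 0 0.0257 -0.0075 0 0.005; 0 0 0 0.0257 -0.0075 0 0.005; 0 0 0 0.0257 -0.0075 0 0.005; 0 0 0 0.0257 -0.0075 0 0.005; 0 0 0 0.0257 -0.0075 0 0.005; 0 0 0 0.0257 -0.0075 0 0.005; 0 0 0 0 0 0 0.005")

```text
time: 6.35
position: [492.4, 17.0, 189.2]
eef_rot: [-3.094, 0.001, 1.259]
wrist_force: [-0.3, -0.3, -1.6]
grip_width: 0.132
```

Run:
```python
from plan import *
from bench import ctrl,cams
s=ctrl.sense();print(s['time'],s['position'],s['eef_rot'],s['wrist_force'],s['ft_torque'],s['q'])
np.save('p4.npy',np.r_[s['position'],s['eef_rot']])
cv2.imwrite('pics/w4.png',cams.read_camera('wrist'))
```

```text
6.35 [492.36271236  17.01078299 189.18251088] [-3.09395932e+00  1.37711633e-03  1.25942273e+00] [-0.26146259 -0.32859298 -1.64077715] [ 0.02081826 -0.22204754  0.01293429] [-2.39814375e-02  8.40211288e-04  2.03210860e+00  1.33136363e-02
  1.15474867e+00 -1.28903290e+00]
```

View pics/w4.png

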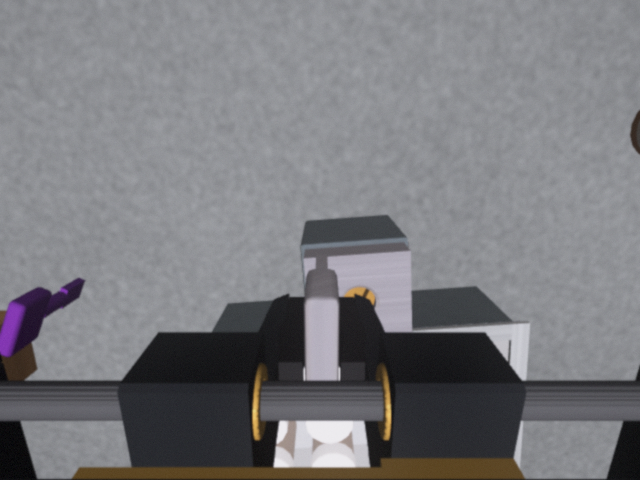

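Run:
```python
from plan import *
from bench import ctrl,cams
print(plan2(ctrl.sense(),(555,8,225),72.4,4,0.005))
```

```text
-0.7 0.0 -0.1 0.0029 0.0151 -0.0098 0.005; -0.7 0.0 -0.1 0.0029 0.0152 -0.0096 0.005; -0.7 0.0 -0.1 0.0029 0.0154 -0.0094 0.005; -0.7 0.0 -0.1 0.0029 0.0155 -0.0092 0.005
```

send_rows(deltas="-0.7 0.0 -0.1 0.0029 0.0151 -0.0098 0.005; -0.7 0.0 -0.1 0.0029 0.0152 -0.0096 0.005; -0.7 0.0 -0.1 0.0029 0.0154 -0.0094 0.005; -0.7 0.0 -0.1 0.0029 0.0155 -0.0092 0.005; 0 0 0 0 0 0 0.005")

```text
time: 6.9
position: [560.7, 2.8, 226.1]
eef_rot: [3.137, 0.005, 1.263]
wrist_force: [0.5, 0.6, -0.6]
grip_width: 0.133
```

Run:
```python
from plan import *
from bench import ctrl,cams
s=ctrl.sense();print(s['time'],s['position'],s['eef_rot'],s['wrist_force'],s['ft_torque'],s['q'])
np.save('p5.npy',np.r_[s['position'],s['eef_rot']])
cv2.imwrite('pics/w5.png',cams.read_camera('wrist'))
```

```text
6.9 [560.65948536   2.81706489 226.06316917] [3.13733582 0.00494855 1.26313169] [ 0.52690545  0.55044185 -0.64367551] [ 0.02592154 -0.09786281  0.02097719] [-0.03601231  0.06959706  1.88866333 -0.00638963  1.18056648 -1.29673208]
```

View pics/w5.png

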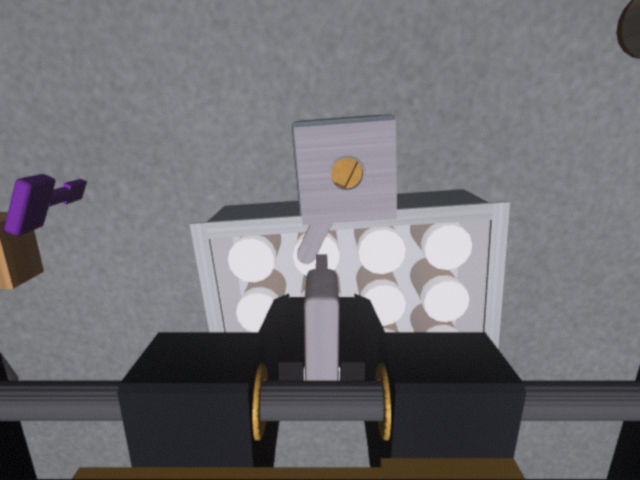

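The lock plate is at about (346,168), the brass plug at (347,173), and the slot line is clearly visible. Closer crop for measuring.

Run:
```python
from plan import *
im=cv2.imread('pics/w5.png');cv2.imwrite('pics/w5c.png',cv2.resize(im[105:275,280:420],(660,800)[:1]+(800,) if 0 else (490,595),interpolation=2))
cv2.imwrite('pics/w5d.png',cv2.resize(im[150:195,325:370],(540,540),interpolation=2))
```

```text
(no output)
```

View pics/w5c.png

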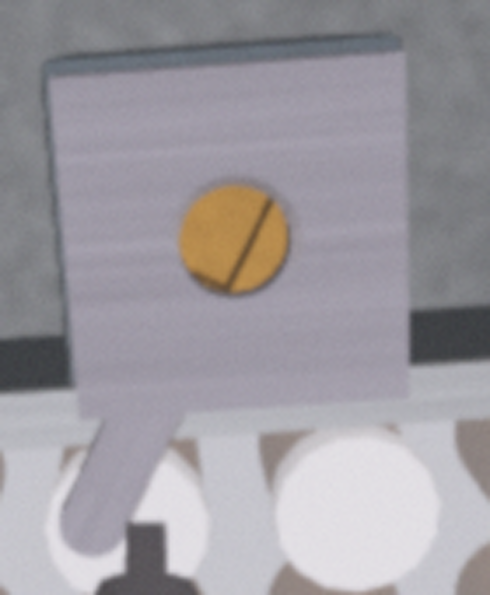

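View pics/w5d.png

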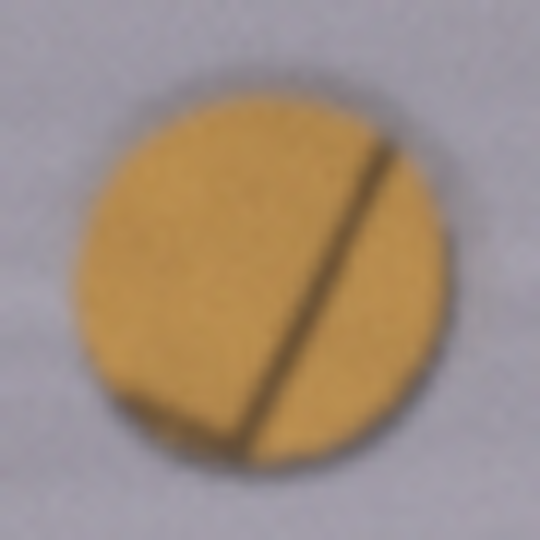

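Run:
```python
from plan import *
from bench import ctrl,cams
I=info(cams,'wrist',(lambda p:(p[:3],p[3:]))(np.load('p5.npy')))
c=lambda x,y:(280+x/3.5-.4,105+y/3.5-.4); d_=lambda x,y:(325+x/12-.5,150+y/12-.5)
ang=lambda e:np.degrees(np.arctan2(e[1],e[0])).round(1)
P=np.array([onz(I,*c(*u),98) for u in [(50,75),(405,52),(410,398),(82,416)]]);print('plate',P.round(1),P.mean(0))
for a,b in [(0,1),(1,2),(2,3),(3,0)]: e=P[b]-P[a];print(np.linalg.norm(e).round(1),ang(e))
a,b=onz(I,*d_(388,150),90),onz(I,*d_(240,445),90);print('slot edge',a,b,ang(b-a),np.linalg.norm(b-a))
m=onz(I,*d_(262,280),90);print('plug centre',m, 'rim98', onz(I,*d_(268,268),98))
for z in (80,85):
  t=onz(I,*c(95,525),z);print('arm',t,ang(t-m))
  l0,l1=onz(I,*c(105,420),z),onz(I,*c(63,510),z);r0,r1=onz(I,*c(183,415),z),onz(I,*c(130,530),z);print(ang(l1-l0),ang(r1-r0))
```

```text
plate [[485.2   7.4  98. ]
 [500.6  69.3  98. ]
 [562.9  54.5  98. ]
 [547.3  -7.2  98. ]] [524.01437073  30.99433477  98.        ]
63.8 76.0
64.0 -13.3
63.7 -104.2
63.8 166.8
slot edge [519.70345799  39.45094894  90.        ] [533.04696728  26.90598078  90.        ] -43.2 18.314624380888553
plug centre [524.49135754  30.73033733  90.        ] rim98 [522.76180481  31.11126808  98.        ]
arm [575.41119898 -14.56513596  80.        ] -41.7
-42.2 -41.2
arm [573.75502885 -13.80606753  85.        ] -42.1
-42.2 -41.2
```

Run:
```python
from plan import *
from bench import ctrl,cams
im=cv2.imread('pics/w5.png');cv2.imwrite('pics/w5e.png',cv2.resize(im[240:390,280:370],(360,600),interpolation=2))
i=cams.camera_info('wrist');f=240/np.tan(np.radians(i['vertical_fov']/2));I=(f,i['cx'],i['cy'],np.array(i['hand_eye']))
for n,p in dict(tipL=(-3,-9,62.5),tipR=(3,-9,62.5),htopL=(-6,-22,-12.5),htopR=(6,-22,-12.5),hbotL=(-6,-22,17.5),hbotR=(6,-22,17.5),shank=(0,-6,40)).items(): 
  u=proj(I,p);print(n,u.round(1),((u-[280,240])*4).round(0))
```

```text
tipL [316.5 258.5] [146.  74.]
tipR [328.  258.5] [192.  74.]
htopL [304.6 300.4] [ 98. 242.]
htopR [341.2 300.4] [245. 242.]
hbotL [307.7 266.9] [111. 107.]
hbotR [337.6 266.9] [230. 108.]
shank [322.4 281.1] [170. 165.]
```

View pics/w5e.png

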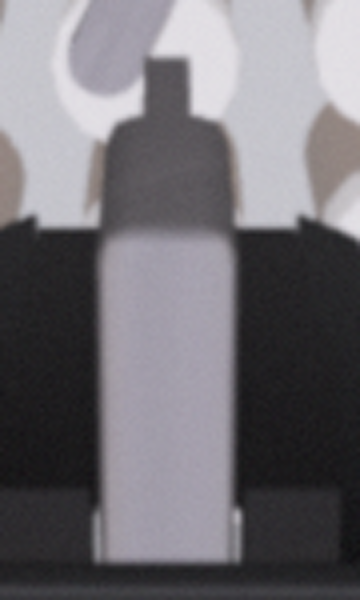

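Run:
```python
from plan import *
from bench import ctrl,cams
print(plan2(ctrl.sense(),(524.9,30.4,190),48,6,0.005))
```

```text
0.0 0.0 4.1 0.0027 -0.0069 0.0058 0.005; 0.0 0.0 4.1 0.0022 -0.0070 0.0058 0.005; 0.0 0.0 4.1 0.0017 -0.0072 0.0059 0.005; 0.0 0.0 4.1 0.0011 -0.0073 0.0059 0.005; 0.0 0.0 4.1 0.0006 -0.0073 0.0059 0.005; 0.0 0.0 4.1 0.0001 -0.0074 0.0059 0.005
```

send_rows(deltas="0.0 0.0 4.1 0.0027 -0.0069 0.0058 0.005; 0.0 0.0 4.1 0.0022 -0.0070 0.0058 0.005; 0.0 0.0 4.1 0.0017 -0.0072 0.0059 0.005; 0.0 0.0 4.1 0.0011 -0.0073 0.0059 0.005; 0.0 0.0 4.1 0.0006 -0.0073 0.0059 0.005; 0.0 0.0 4.1 0.0001 -0.0074 0.0059 0.005; 0 0 0 0 0 0 0.005; 0 0 0 0 0 0 0.005")

```text
time: 7.75
position: [521.3, 26.5, 186.3]
eef_rot: [-3.141, 0.01, 0.811]
wrist_force: [0.4, -0.0, -2.4]
grip_width: 0.133
```

Run:
```python
from plan import *
from bench import ctrl,cams
s=ctrl.sense();print(s['time'],s['position'],s['eef_rot'],s['wrist_force'],s['ft_torque'])
print(plan2(s,(524.9,30.4,175),48,2,0.005))
```

```text
7.75 [521.29278635  26.45002098 186.32547724] [-3.14111168  0.00986188  0.8110281 ] [ 0.367587   -0.0376893  -2.41009388] [ 0.02531458 -0.15574965 -0.02901411]
-0.0 0.3 -0.8 0.0027 -0.0000 0.0056 0.005; -0.0 0.3 -0.8 0.0027 -0.0000 0.0056 0.005
```

send_rows(deltas="0 0.3 -0.8 0.0027 0 0.0056 0.005; 0 0.3 -0.8 0.0027 0 0.0056 0.005; 0 0 0 0 0 0 0.005; 0 0 0 0 0 0 0.005")

```text
time: 8.15
position: [526.3, 29.6, 174.8]
eef_rot: [3.141, -0.002, 0.843]
wrist_force: [0.2, -0.4, -0.5]
grip_width: 0.136
```

Run:
```python
from plan import *
from bench import ctrl,cams
s=ctrl.sense();print(s['time'],s['position'],s['eef_rot'],s['wrist_force'],s['ft_torque'])
cv2.imwrite('pics/w6.png',cams.read_camera('wrist'));cv2.imwrite('pics/s6.png',cv2.resize(cams.read_camera('scene')[150:270,250:410],(800,600),interpolation=2))
for i in range(4):
  cams.read_camera('top');s=ctrl.sense();print(s['position'],s['eef_rot'])
print(plan2(s,(524.9,30.4,175),48,1,0.005))
```

```text
8.15 [526.30667497  29.61742812 174.7525595 ] [ 3.14117766e+00 -2.18342652e-03  8.43223887e-01] [ 0.15427895 -0.43508533 -0.54781423] [ 0.01416517 -0.14915257  0.06076578]
[526.226005    29.67594606 174.94949706] [ 3.14104848e+00 -2.24398579e-03  8.43054667e-01]
[526.27605101  29.70230402 175.02533043] [ 3.14091776e+00 -2.38140202e-03  8.43048412e-01]
[526.25551961  29.7406786  175.04730237] [ 3.14089451e+00 -2.43197967e-03  8.43088281e-01]
[526.24862538  29.71667841 175.06757706] [ 3.14084256e+00 -2.44949880e-03  8.43015337e-01]
0.0 -0.1 0.3 -0.0004 -0.0015 0.0001 0.005
```

View pics/w6.png

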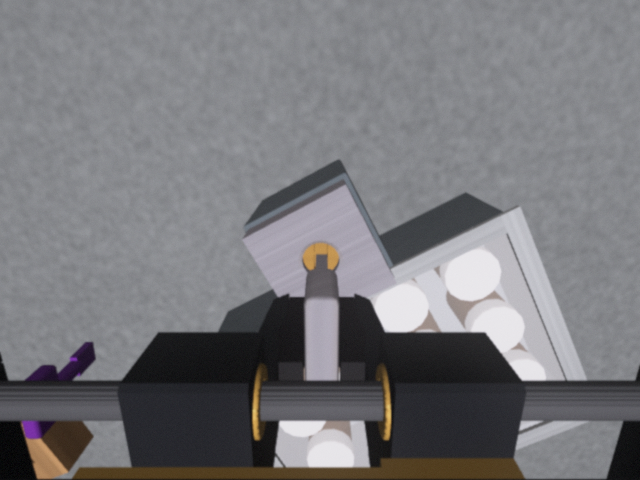

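View pics/s6.png

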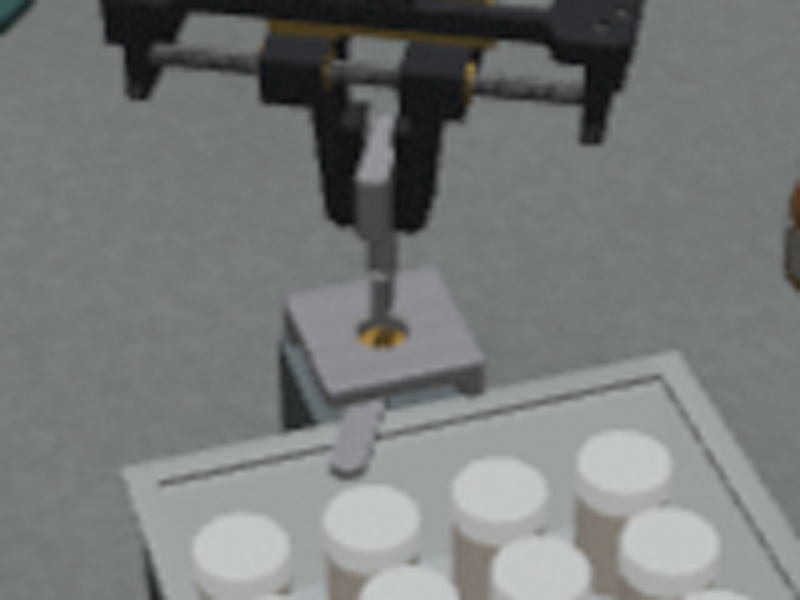

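The blade hangs right over the mouth, lined up with the slot in both views. I'll correct about 1.5 mm and go down gently.

send_rows(deltas="0 -0.1 0.3 -0.0004 -0.0015 0.003 0.005; 0 0 0 0 0 0.004 0.005; 0 0 0 0 0 0.003 0.005; 0 0 0 0 0 0.002 0.005; 0 0 0 0 0 0 0.005", grip_force=40)

```text
time: 8.95
position: [524.6, 30.6, 162.0]
eef_rot: [3.141, -0.001, 0.838]
wrist_force: [0.6, -0.3, -1.8]
grip_width: 0.131
```

```bash
cat > st.py <<'E'
from plan import *
from bench import ctrl
s=ctrl.sense();print(s['time'],s['position'].round(2),s['eef_rot'].round(4),s['wrist_force'].round(2),s['ft_torque'].round(3),(s['grip_width']*88).round(1))
y=s['eef_rot'][2];k=s['position'][:2]-1.2*np.array([np.sin(y),-np.cos(y)]);print('key',k.round(2),'handle deg',np.degrees(y)-90)
E
python3 st.py
```

```text
Traceback (most recent call last):
  File "st.py", line 3, in <module>
    s=ctrl.sense();print(s['time'],s['position'].round(2),s['eef_rot'].round(4),s['wrist_force'].round(2),s['ft_torque'].round(3),(s['grip_width']*88).round(1))
                                                                                                                                  ^^^^^^^^^^^^^^^^^^^^^^^^^^
AttributeError: 'float' object has no attribute 'round'
```

send_rows(deltas="0 0 0 0 0 0.002 0.005; 0 0 0 0 0 0.002 0.005; 0 0 0 0 0 0.002 0.005; 0 0 0 0 0 0 0.005")

```text
time: 9.35
position: [524.6, 30.6, 155.5]
eef_rot: [3.141, -0.001, 0.838]
wrist_force: [-0.2, -0.5, -1.7]
grip_width: 0.127
```

```bash
sed -i "s/(s\['grip_width'\]\*88).round(1)/s['grip_width']*88/" st.py; python3 st.py
```

```text
9.35 [524.64  30.57 155.46] [ 3.1409e+00 -6.0000e-04  8.3760e-01] [-0.16 -0.47 -1.69] [ 0.005 -0.198 -0.002] 11.167412514157418
key [523.75  31.37] handle deg -42.01180280885948
```

send_rows(deltas="0 0 0 0 0 0.002 0.005; 0 0 0 0 0 0.002 0.005; 0 0 0 0 0 0.002 0.005; 0 0 0 0 0 0 0.005")

```text
time: 9.75
position: [524.8, 30.6, 149.0]
eef_rot: [3.141, -0.001, 0.838]
wrist_force: [-0.8, 0.5, -1.7]
grip_width: 0.132
```

```bash
python3 st.py
```

```text
9.75 [524.78  30.57 149.04] [ 3.1407e+00 -7.0000e-04  8.3750e-01] [-0.77  0.53 -1.7 ] [-0.005 -0.135  0.015] 11.580703445439397
key [523.89  31.37] handle deg -42.014316374563236
```

send_rows(deltas="0 0 0 0 0 0.001 0.005; 0 0 0 0 0 0.001 0.005; 0 0 0 0 0 0.001 0.005; 0 0 0 0 0 0 0.005")

```text
time: 10.15
position: [525.4, 30.5, 147.9]
eef_rot: [3.14, -0.001, 0.838]
wrist_force: [0.3, 0.6, -2.6]
grip_width: 0.132
```

```bash
python3 st.py
```

```text
10.15 [525.41  30.54 147.85] [ 3.1398e+00 -1.4000e-03  8.3760e-01] [ 0.31  0.62 -2.59] [ 0.022 -0.121  0.003] 11.593334523838768
key [524.51  31.34] handle deg -42.008460187166264
```

send_rows(deltas="0 0 0 -0.0004 -0.0004 0.0015 0.005; 0 0 0 0 0 0.0015 0.005; 0 0 0 0 0 0 0.005")

```text
time: 10.45
position: [526.1, 30.5, 147.8]
eef_rot: [3.138, -0.003, 0.838]
wrist_force: [-0.2, -0.5, -1.4]
grip_width: 0.134
```

```bash
python3 st.py
python3 - <<'E'
from plan import *
from bench import cams
cv2.imwrite('pics/s7.png',cv2.resize(cams.read_camera('scene')[150:270,250:410],(800,600),interpolation=2))
E
```

```text
10.45 [526.07  30.48 147.82] [ 3.1376e+00 -3.1000e-03  8.3780e-01] [-0.24 -0.47 -1.4 ] [-0.03   0.008 -0.045] 11.755451700538535
key [525.18  31.28] handle deg -41.999792940947025
```

View pics/s7.png

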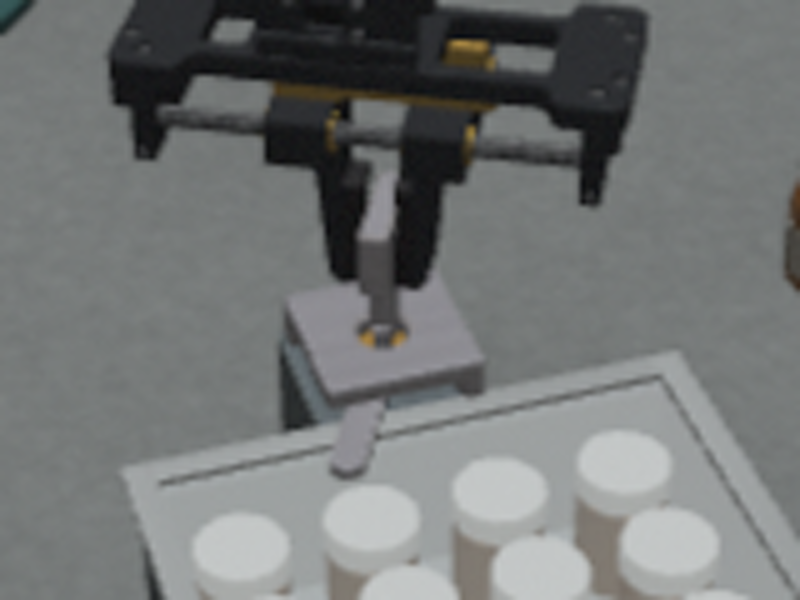

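The key stopped going down at TCP z=147.8, where I expected "fully in", and the blade is in the mouth. Now I turn clockwise.

Run:
```python
from plan import *
from bench import ctrl,cams
y=np.radians(18);print(plan2(ctrl.sense(),(524+1.2*np.sin(y),31.3-1.2*np.cos(y),147.3),18,7,0.005))
```

```text
0.0 -0.0 4.3 -0.0002 -0.0002 0.0000 0.005; 0.0 -0.0 4.3 -0.0002 -0.0001 0.0000 0.005; 0.0 -0.0 4.3 -0.0002 -0.0001 0.0000 0.005; 0.0 -0.0 4.3 -0.0002 -0.0001 0.0000 0.005; 0.0 -0.0 4.3 -0.0002 -0.0001 0.0000 0.005; 0.0 -0.0 4.3 -0.0002 -0.0001 0.0000 0.005; 0.0 -0.0 4.3 -0.0002 -0.0001 0.0000 0.005
```

send_rows(deltas="0 0 4.3 -0.0003 -0.0002 0.0002 0.005; 0 0 4.3 -0.0002 -0.0001 0.0002 0.005; 0 0 4.3 -0.0002 -0.0001 0.0002 0.005; 0 0 4.3 -0.0002 -0.0001 0.0002 0.005; 0 0 4.3 -0.0002 -0.0001 0.0002 0.005; 0 0 4.3 -0.0002 -0.0001 0.0002 0.005; 0 0 4.3 -0.0002 -0.0001 0.0002 0.005; 0 0 0 0 0 0 0.005")

```text
time: 11.3
position: [524.4, 29.5, 147.6]
eef_rot: [3.138, -0.004, 0.295]
wrist_force: [-1.1, -0.0, 1.3]
grip_width: 0.131
```

```bash
python3 st.py;  python3 - <<'E'
from plan import *
from bench import cams,ctrl
cv2.imwrite('pics/s8.png',cv2.resize(cams.read_camera('scene')[150:270,250:410],(800,600),interpolation=2))
y=np.radians(-10);print(plan2(ctrl.sense(),(524+1.2*np.sin(y),31.3-1.2*np.cos(y),147.3),-10,6,0.005))
E
```

```text
11.3 [524.44  29.49 147.62] [ 3.1377 -0.0045  0.2948] [-1.14 -0.03  1.27] [0.002 0.116 0.121] 11.558889553312666
key [524.09  30.64] handle deg -73.10985966515685
0.0 -0.1 4.5 -0.0001 -0.0001 0.0001 0.005; 0.0 -0.1 4.5 -0.0001 -0.0001 0.0001 0.005; 0.0 -0.1 4.5 -0.0001 -0.0001 0.0001 0.005; 0.0 -0.1 4.5 -0.0001 -0.0001 0.0001 0.005; 0.0 -0.1 4.5 -0.0001 -0.0001 0.0001 0.005; 0.0 -0.1 4.5 -0.0001 -0.0001 0.0001 0.005
```

View pics/s8.png

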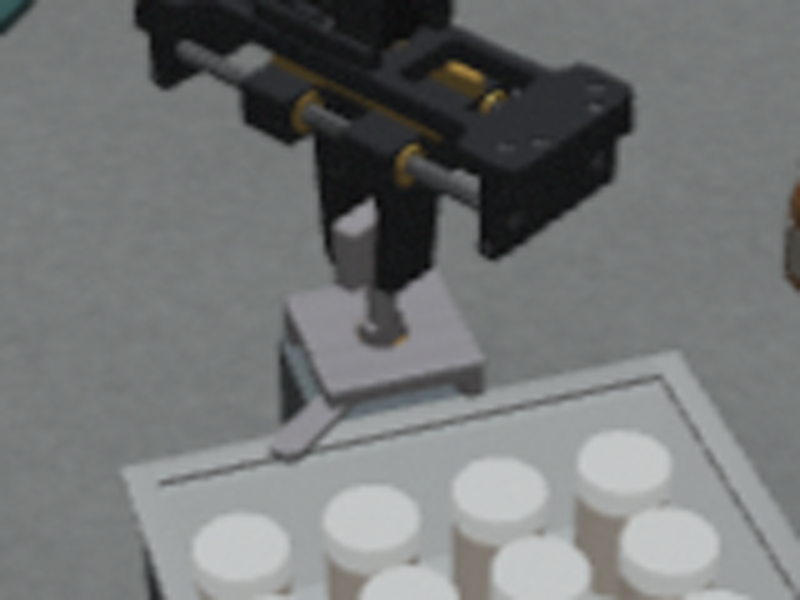

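The latch arm swung with the key, from (360,440) to (305,430) in the crop, and the torque is about 0.12 N m. Continuing.

send_rows(deltas="0 -0.1 4.5 -0.0001 -0.0002 0.0002 0.005; 0 -0.1 4.5 -0.0001 -0.0001 0.0002 0.005; 0 0 4.5 -0.0001 -0.0001 0.0002 0.005; 0 0 4.5 -0.0001 -0.0001 0.0002 0.005; 0 0 4.5 -0.0001 -0.0001 0.0002 0.005; 0 0 4.5 -0.0001 -0.0001 0.0002 0.005; 0 0 3 0 0 0 0.005; 0 0 0 0 0 0 0.005")

```text
time: 12.15
position: [523.6, 29.6, 147.6]
eef_rot: [3.137, -0.002, -0.23]
wrist_force: [-1.4, 0.9, 2.4]
grip_width: 0.131
```

```bash
python3 st.py
```

```text
12.15 [523.65  29.55 147.59] [ 3.137e+00 -2.400e-03 -2.302e-01] [-1.37  0.94  2.43] [-0.031  0.214  0.076] 11.489684857740844
key [523.92  30.72] handle deg -103.19072237387405
```

send_rows(deltas="0 0 3 0 -0.0001 0.0002 0.005; 0 0 3 0 -0.0001 0.0002 0.005; 0 0 2 0 0 0 0.005; 0 0 0 0 0 0 0.005; 0 0 0 0 0 0 0.005")

```text
time: 12.65
position: [523.5, 29.7, 147.6]
eef_rot: [3.137, -0.002, -0.361]
wrist_force: [-1.4, 0.4, 2.3]
grip_width: 0.132
```

```bash
python3 st.py
```

```text
12.65 [523.51  29.67 147.65] [ 3.1368e+00 -2.5000e-03 -3.6130e-01] [-1.35  0.39  2.27] [-0.062  0.215  0.108] 11.590756610537136
key [523.93  30.79] handle deg -110.70281754585841
```

send_rows(deltas="0 0 3 0 0 0 0.005; 0 0 0 0 0 0 0.005; 0 0 0 0 0 0 0.005")

```text
time: 12.95
position: [523.4, 29.6, 147.6]
eef_rot: [3.137, -0.002, -0.409]
wrist_force: [-1.3, 0.8, 2.6]
grip_width: 0.13
```

```bash
python3 st.py;  python3 - <<'E'
from plan import *
from bench import cams,ctrl
cv2.imwrite('pics/s9.png',cv2.resize(cams.read_camera('scene')[150:270,250:410],(800,600),interpolation=2))
cv2.imwrite('pics/w9.png',cams.read_camera('wrist'))
E
```

```text
12.95 [523.41  29.65 147.59] [ 3.1368e+00 -2.4000e-03 -4.0900e-01] [-1.29  0.76  2.58] [0.027 0.252 0.158] 11.420454674564398
key [523.89  30.75] handle deg -113.43590557134614
```

View pics/s9.png

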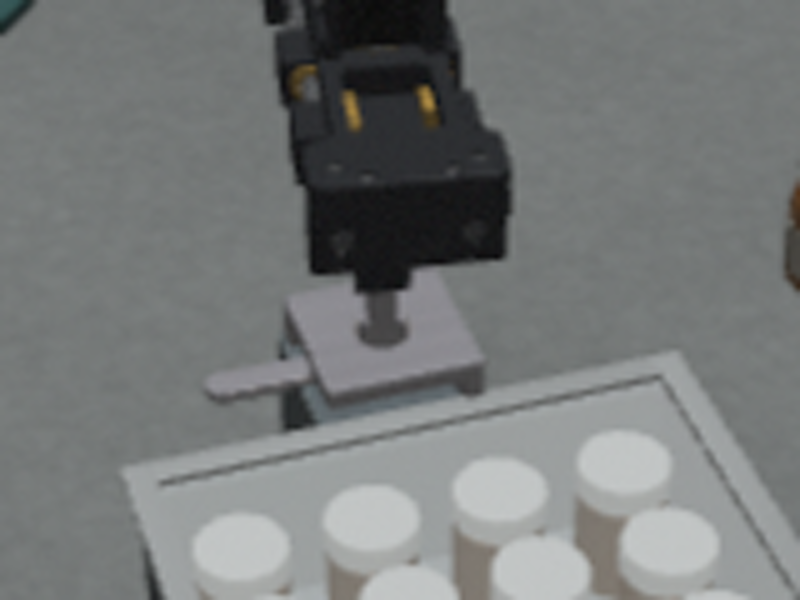

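View pics/w9.png

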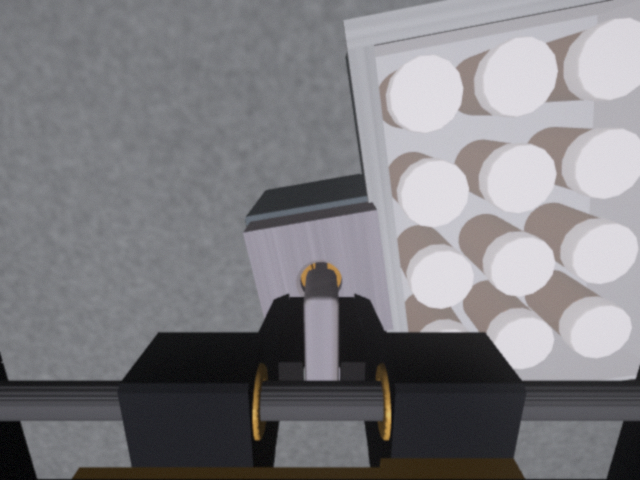

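The arm is off the lid and lies parallel to the plate edge (crop (260,378)), and the torque has risen at the stop. I'll ease back a few degrees within the play to relieve it, then let go.

send_rows(deltas="0 0 -3 0 0 0 0.005; 0 0 -3 0 0 0 0.005; 0 0 0 0 0 0 0.005; 0 0 0 0 0 0 0.005")

```text
time: 13.45
position: [523.9, 29.6, 147.6]
eef_rot: [3.137, -0.003, -0.301]
wrist_force: [-1.2, -0.1, 2.8]
grip_width: 0.132
```

```bash
python3 st.py
```

```text
13.45 [523.9   29.63 147.64] [ 3.1372e+00 -2.9000e-03 -3.0090e-01] [-1.2  -0.08  2.8 ] [-0.083  0.263  0.036] 11.640087126646677
key [524.26  30.78] handle deg -107.24031998371268
```

send_rows(deltas="0 0 0 0 0 0 0.02; 0 0 0 0 0 0 0.03; 0 0 0 0 0 0 0.04; 0 0 0 0 0 0 0.04; 0 0 0 0 0 0 0.04; 0 0 0 0 0 0 0.04")

```text
time: 14.05
position: [524.4, 29.7, 146.9]
eef_rot: [3.138, -0.004, -0.303]
wrist_force: [0.3, -0.3, -0.0]
grip_width: 0.452
```

```bash
python3 st.py;  python3 - <<'E'
from plan import *
from bench import cams,ctrl
cv2.imwrite('pics/w10.png',cams.read_camera('wrist'))
E
```

```text
14.05 [524.36  29.72 146.92] [ 3.1378 -0.0039 -0.3029] [ 0.3  -0.26 -0.01] [-0.028 -0.044  0.028] 39.77338285124665
key [524.72  30.86] handle deg -107.35720991666722
```

View pics/w10.png

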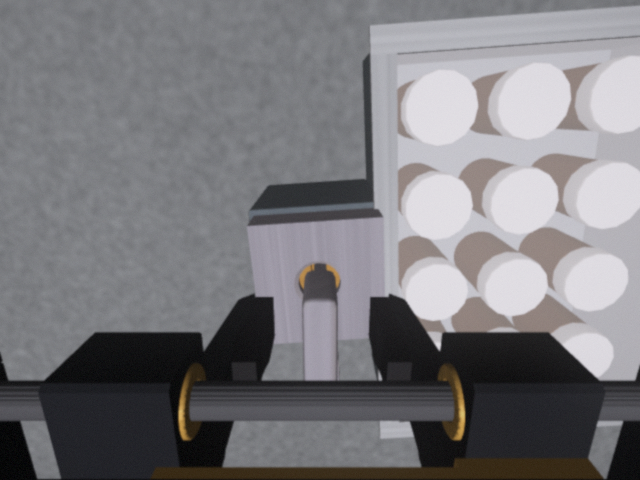

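Released: the key (col 320) stands clear between the fingers. I'll retreat straight up and look.

send_rows(deltas="0 0 0 0 0 -0.01 0.04; 0 0 0 0 0 -0.02 0.04; 0 0 0 0 0 -0.025 0.04; 0 0 0 0 0 -0.025 0.04; 0 0 0 0 0 -0.025 0.04; 0 0 0 0 0 -0.025 0.04; 0 0 0 0 0 0 0.04; 0 0 0 0 0 0 0.04")

```text
time: 14.9
position: [523.6, 30.4, 285.6]
eef_rot: [3.138, -0.005, -0.303]
wrist_force: [-0.5, -0.6, -0.1]
grip_width: 0.456
```

```bash
python3 st.py;  python3 - <<'E'
from plan import *
from bench import cams,ctrl
s=ctrl.sense();np.save('p11.npy',np.r_[s['position'],s['eef_rot']])
cv2.imwrite('pics/w11.png',cams.read_camera('wrist'))
cv2.imwrite('pics/s11.png',cv2.resize(cams.read_camera('scene')[150:270,250:410],(800,600),interpolation=2))
E
```

```text
14.9 [523.58  30.4  285.61] [ 3.1382 -0.0049 -0.303 ] [-0.46 -0.62 -0.13] [-0.037 -0.023 -0.07 ] 40.11565377964108
key [523.94  31.55] handle deg -107.36313969184913
```

View pics/w11.png

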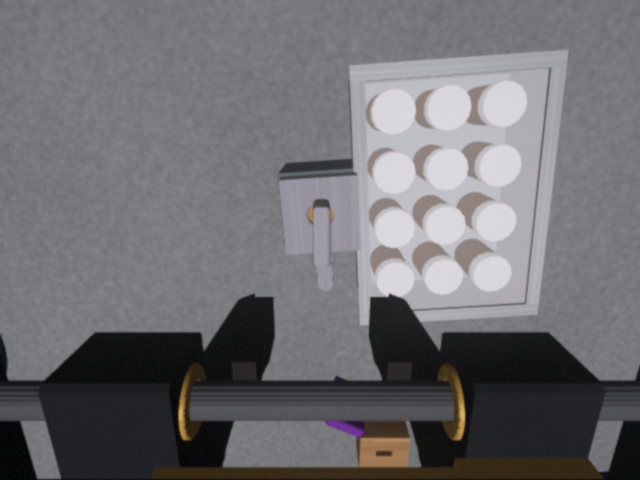

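View pics/s11.png

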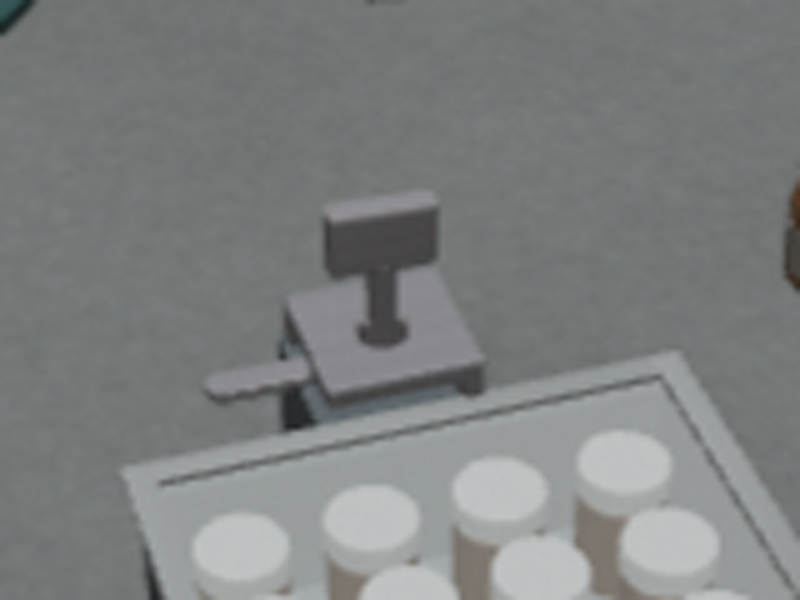

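Run:
```python
from plan import *
im=cv2.imread('pics/w11.png');cv2.imwrite('pics/w11c.png',cv2.resize(im[190:300,280:360],(436,600),interpolation=2))
```

```text
(no output)
```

View pics/w11c.png

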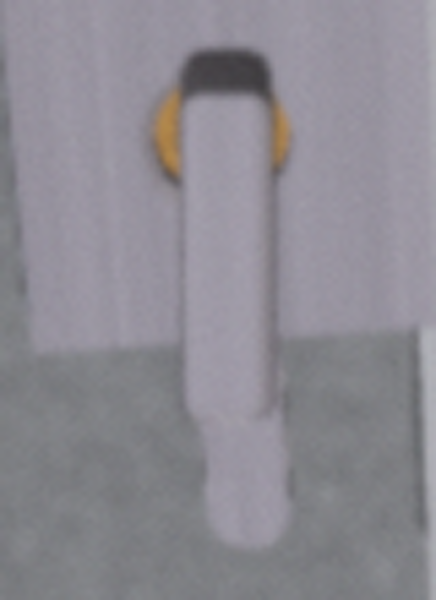

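Run:
```python
from plan import *
from bench import ctrl,cams
p=np.load('p11.npy');W=info(cams,'wrist',(p[:3],p[3:]));S=info(cams,'scene')
c=lambda x,y:(280+x/5.45-.4,190+y/5.45-.4); sc=lambda x,y:(250+x/5-.4,150+y/5-.4)
P=np.array([onz(W,*c(*u),160) for u in [(185,92),(270,92),(274,412),(186,412)]]);d=P[2:].mean(0)-P[:2].mean(0)
print(P.mean(0),np.linalg.norm(d),np.degrees(np.arctan2(d[1],d[0])))
t,e=tri([ray(W,*c(229,252)),ray(S,*sc(381,205))]);print('handle top centre',t,e)
a=onz(W,*c(245,510),85);m=np.array([524,31]);print('arm',np.degrees(np.arctan2(a[1]-31,a[0]-524)))
```

```text
[525.08157345  31.03312325 160.        ] 41.88874064106534 -106.86791324136193
handle top centre [525.62578033  32.39268644 162.31443239] [np.float64(0.24532079147597988), np.float64(0.2453207914760701)]
arm -103.82517811924612
```

Run:
```python
from plan import *
from bench import ctrl,cams
p=np.load('p11.npy');W=info(cams,'wrist',(p[:3],p[3:]));S=info(cams,'scene')
c=lambda x,y:(280+x/5.45-.4,190+y/5.45-.4); sc=lambda x,y:(250+x/5-.4,150+y/5-.4)
print('plate corner',tri([ray(W,*c(35,352)),ray(S,*sc(286,300))]))
im=cams.read_camera('scene');cv2.imwrite('pics/s12.png',im)
cv2.imwrite('pics/t12.png',cams.read_camera('top'))
```

```text
plate corner (array([487.40866361,   8.76161883, 101.2727077 ]), [np.float64(1.479001562241038), np.float64(1.4790015622408894)])
```

View pics/s12.png

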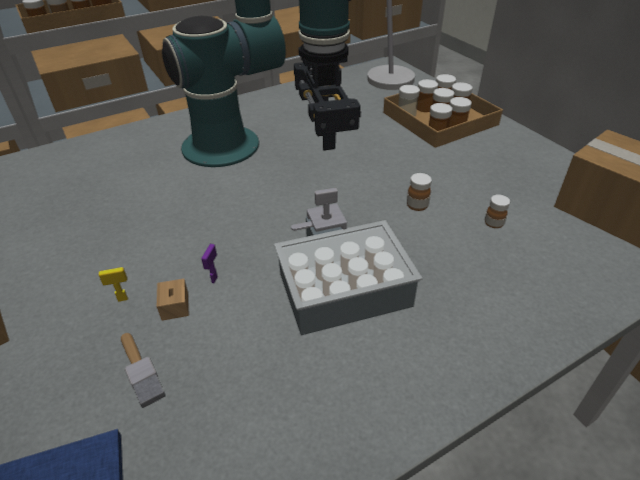

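The plate triangulates to 101 mm (true 98) and the handle top to 162 mm. That puts the top 61 mm above the mouth, against 62 mm for fully in. The handle is at -107° with the stop at about -104°, the latch arm is at -104° off the lid, and the jars and brush haven't moved. Handing in.

```bash
python3 -c "
from bench import ctrl
print(ctrl.sense()['time'],ctrl.hand_in())"
```

```text
the job is handed in; nothing more can be done
15.1 None
```

I took the key out of its block and set it in the lock, where its blade dropped fully into the slot. I then turned it clockwise to the stop, eased back about 6° within the play, let go and raised the gripper clear. The job was handed in at 15.1 s; no verdict was reported.

**Last checks:**
- **Depth:** the handle top is about 61 mm above the plate, against 62 mm for fully in.
- **Position:** the key is about 1–2 mm from the lock's axis and looks upright.
- **Angle:** the handle is about 3° (0.06 rad) past the lock's y axis, well inside the 0.3 rad limit. The latch arm lies along the y axis, off the lid.
- **Bystanders:** the jars, the brush and the two look-alikes are where they started in the scene picture.

**Disagreements:**
- **Height reading:** the two-camera height came out 2–3 mm high for both the key and the plate, so I judged depth by the difference between them.
- **Press force:** the wrist force stayed under 3 N while pressing down. I took "fully in" from where the key stopped descending, not from a rise in force.

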